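# Fold out the back leg of the green target board

### The job

Two target boards lie face down on the shooting club's scoring table, each with a folded back leg. Swing the leg of the green board up, past upright and over to its stop, so that it stays open by itself, then let go. Leave the green board lying where it is, and leave the yellow board in its place with its leg folded.

Things in the scene. Friction and masses are not known exactly. Their poses are not given: they have to be found in the camera images.
- green_board: Green target board, flat, face down, loose, 0.85 kg. 200 (x) by 180 (y) by 15 mm thick. Origin: centre of underside, z up. Brass bracket on its back (upper side), 34 mm wide over its ears, carries the leg: hinge axis parallel to the board's y at x +45, y 0, z 42 mm. The folded leg points along the board's -x, roughly to the robot; a wooden block 20 mm wide lies under it at x -5 mm.
- green_foot (a point): Middle of the black rubber foot on the free end of the green board's leg, 104 mm from the hinge axis. Foot: 32 mm long, 20 mm wide (across, along the board's y), 12 mm thick. Folded, it lies level, its middle 42 mm above the table (21 mm of air between foot and board). The rest of the leg: aluminium bar 18 mm wide, 10 mm thick. The axes turn with the leg.
- green_leg (a joint): Angle of the green board's leg: 0 folded flat; grows as the foot rises and swings over towards the board's +x; 1.57 upright; 2.0 (115 degrees) at its stop. A foot at d from the hinge is at board x = 45 mm - d cos, z = 42 mm + d sin. Free hinge, little friction, no spring, leg about 70 g: let go before upright it falls back, past upright it falls on to its stop and stays.
- yellow_board: Yellow target board, the same in shape, size, axes and leg as the green one; to be left alone. Origin: centre of the underside.
- yellow_leg (a joint): Angle of the yellow board's leg, 0 folded; must stay folded.

How it is judged (in metres and radians):
At the end, for the whole second after the job is handed in: The green board's leg rests still at its stop (angle above 1.85 rad), the yellow board's leg is still folded (below 0.2 rad), both boards are within 30 mm of where they lay at the start and the green one lies flat (within 0.1 rad) (value of joint green_leg above 1.85 rad and velocity of joint green_leg between -0.1 and 0.1 rad/s and value of joint yellow_leg below 0.2 rad and distance of each of green_board, yellow_board from where it was at the start of the episode below 0.03 m and angle between green_board's own z axis and vertical below 0.1 rad); the robot touches nothing.
It fails at once if the yellow board's leg is lifted (more than 0.3 rad) (value of joint yellow_leg above 0.3 rad).
It fails at once if the green board is shifted or lifted by more than 40 mm (distance of green_board from where it was at the start of the episode above 0.04 m).
It fails at once if the yellow board is shifted or lifted by more than 40 mm (distance of yellow_board from where it was at the start of the episode above 0.04 m).
It also fails if it takes over 38 s, if anything falls off the work surface, if the arm or the gripper's body presses on something with over 40 N, if the wrist force passes 120 N, or if a joint passes its speed limit or range.

### The arm

A 6-joint arm with a two-finger parallel gripper is mounted at the origin on the work surface. World frame = base frame: x ahead of the robot, y to its left, z up, the work surface at z = 0. Lengths are in mm, angles in rad, forces in N, time in s.
With the tool pointing down it reaches from about 350 to 975 mm from the base axis. Payload 7.1 kg.
Tool frame: the origin (TCP) lies midway between the tips of the shut fingers; the grasp point (between the pads) lies 19 mm behind it (ctrl.grip_point_offset is the distance from the TCP to the grasp point, in mm); z points along the fingers, y is the line along which they close (so a half turn about z gives the same grasp; the last joint's range is limited). The gripper opens to 88 mm and grips with 3 to 60 N. Pads are 20 mm wide; open, the fingers measure 115 mm over their backs; the gripper's body (75 mm by 178 mm) begins 61 mm behind the grasp point.
Start: joints at [-1.344, 0.423, 1.63, -0, 1.089, -0.019], TCP at [152.102, -606.193, 200.475] pointing down, gripper open.
Joint ranges: [-3, 3], [-0.9, 2.11], [0.09, 2.58], [-1.31, 4.45], [0.11, 2.69], [-2.54, 2.54]. Speed limits (rad/s): [2.39, 2.39, 3.01, 3.14, 3.14, 3.14].

### API

Orientations are given as a rotation vector (axis times angle).
In Python, from workcell import get_obs, optics, close_job, spotter, ctrl gives the robot as it stands. The module is installed in compiled form; this text tells all that it offers.
- The arm moves only by the tool move_arm, never from a script. Its argument "rows" is a list of rows, each a list of 5 numbers: the shift along the tool's x, y, z in cm, then the turn about the tool's z in degrees, then the opening in per cent of the stroke, from 0 (shut) to 100 (fully open). A call has 1 to 10 rows; each row shifts and turns the commanded pose from where the row before left it, along the tool's axes as they then stand; what a row does not reach is not made up. A row lasts 1/8 s, in which the tool goes at most 62.5 mm and 10.7 degrees, less where a joint would pass 70% of its speed; a pose out of reach is approached as far as the arm can. A call with a gripper value outside its range is refused whole. The fingers move at their own pace and stop on an object; the grip force is fixed at half the most. Time passes only in rows, so rows that do not move let the fingers close. It gives the time, the measured TCP pose, the force, the opening and the grip force at its end, in the units of the state.
- get_obs(): the state, without advancing time (a new reading comes with each control period).
- optics.get_image(name): name is "side" or "top"; returns the picture (420x560x3 uint8, blue, green, red); there is no depth.
- optics.calibration(name): a dict with "camera_matrix" (3x3 intrinsics, pixels), "xyz" and "orientation" of the camera in the world. Camera axes: x right, y down, z forward; pixel columns grow to the right and rows downward; lengths in mm; the calibration is good to about 2 mm. A picture is of the moment at which its call begins. calibration takes no time and is no camera call.
- close_job(): hands the job in; it is judged then, once.
Trained networks look in the newest picture that a camera, given by its name, has taken for a name from the list of things; names that differ only in an ending like _2 or _b are one class to them, and where a whole thing is asked for, a point or a joint stands for the part that bears it (a point fixed in the world has none). Each returns a list of dicts, best first, with "conf" (0 to 1); they miss things now and then, are a little off and sometimes report something else, mostly with a low value. They report only what shows in the picture. A call takes as long as a camera call.
- spotter.find_in(camera, label): "point" ([column, row] in pixels, amid what is visible of it).
- spotter.regions_of(camera, label): "region" (420x560 bool, what is visible of it) and "point" ([column, row] in pixels, amid what is visible of it).
The state is a dict: "t": time; "qpos": joint angles; "qvel": joint speeds; "joint_torque": joint torques, N m; "ee_pos": TCP position; "orientation": TCP orientation; "ft_force": force on the tool from outside, world axes, zero at the start; "moment": the same for the moment, N m; "width": finger opening in mm; "grasp_force": force on a finger pad.
Only numpy, scipy, OpenCV 4.12 (cv2) and the standard library are available. Lean on these libraries where they do the work, as an engineer would, in place of code of your own. Each camera call takes 0.05 s, during which the arm holds its last target. There are 200 camera calls.

## Working session

There is one attempt and no reset: what is moved stays moved. The work goes in short steps, Python scripts to look and compute and a tool call to move; the robot and the scene stay as the last step left them, time stands still between calls to the robot, and variables do not carry over. Pictures are saved under pics/ and viewed, at most 10 in all, crops included, and the job is handed in when it is done.

Besides the shell and the picture viewer there is one more tool, called after "Emit:" in YAML: its name, and indented under it one key for each argument. move_arm: Moves the arm, as the interface text tells. Its arguments: {"type":"object","properties":{"rows":{"type":"array","items":{"type":"array","items":{"type":"number"}}}},"required":["rows"]}

```bash
mkdir -p pics; cat > h.py <<'E'
import numpy as np, cv2
from scipy.spatial.transform import Rotation as R
from workcell import get_obs, optics, close_job, spotter, ctrl
def cam(n):
    c=optics.calibration(n); o=np.array(c["orientation"],float)
    Rm=o if o.shape==(3,3) else R.from_rotvec(o).as_matrix()
    return np.array(c["camera_matrix"]),np.array(c["xyz"],float),Rm
def toz(n,p,z):
    K,t,Rm=cam(n); d=Rm@np.linalg.solve(K,[p[0],p[1],1]); return t+d*(z-t[2])/d[2]
def proj(n,P):
    K,t,Rm=cam(n); q=K@(Rm.T@(np.array(P)-t)); return q[:2]/q[2]
E
python3 - <<'E'
from h import *
ims=[optics.get_image(n) for n in("top","side")]
for n,i in zip(("top","side"),ims):
    cv2.imwrite(f"pics/{n}0.png",i); print(n,optics.calibration(n))
for l in("green_board","green_foot","yellow_board"):
  for n in("top","side"):
    for r in spotter.regions_of(n,l)[:2]:
        m=r["region"].astype(np.uint8); print(n,l,round(r["conf"],2),r["point"],m.sum(),cv2.minAreaRect(cv2.findNonZero(m)), toz(n,r["point"],42 if 'foot' in l else 15))
o=get_obs();print(o["t"],o["ee_pos"],o["orientation"],R.from_rotvec(o["orientation"]).as_matrix().round(3),o["width"])
E
```

```text
top {'camera_matrix': array([[541.35644111,   0.        , 281.87430915],
       [  0.        , 541.35644111, 198.67648667],
       [  0.        ,   0.        ,   1.        ]]), 'xyz': array([ 320.91542949,  -25.9570761 , 1141.56052362]), 'orientation': array([-2.11669291,  2.12209289, -0.19536939])}
side {'camera_matrix': array([[437.3655611 ,   0.        , 281.50406783],
       [  0.        , 437.3655611 , 205.45773278],
       [  0.        ,   0.        ,   1.        ]]), 'xyz': array([302.08791773, 563.71489454, 565.77285004]), 'orientation': array([-0.55345727,  2.65988852, -1.24887345])}
top green_board 0.64 [206.7, 212.2] 8088 ((205.5594940185547, 211.83938598632812), (86.56391143798828, 97.63645935058594), 23.334041595458984) [508.46095925 139.00616748  15.        ]
side green_board 0.7 [256.3, 284.6] 11152 ((258.7159423828125, 281.26416015625), (124.43911743164062, 109.56221771240234), 44.21517562866211) [508.66242296 153.18522265  15.        ]
side green_foot 0.75 [268.5, 275.7] 803 ((264.26251220703125, 272.47613525390625), (70.99246215820312, 13.031832695007324), 37.07307434082031) [488.79227112 149.47516283  42.        ]
top yellow_board 0.8 [363.1, 209.0] 8037 ((365.04583740234375, 210.2650146484375), (96.78002166748047, 86.12779998779297), 74.47589111328125) [ 514.32166045 -191.00999843   15.        ]
side yellow_board 0.88 [325.9, 176.8] 4810 ((322.9377136230469, 173.3525390625), (97.89765167236328, 52.741615295410156), 6.842773914337158) [ 500.01283003 -173.37698163   15.        ]
0.4 [ 152.07924671 -606.1128455   200.3228087 ] [-3.11763475e+00 -3.85065115e-01  3.70801297e-05] [[ 0.97   0.243 -0.   ]
 [ 0.243 -0.97   0.   ]
 [ 0.    -0.    -1.   ]] 87.90170924986005
```

View pics/top0.png

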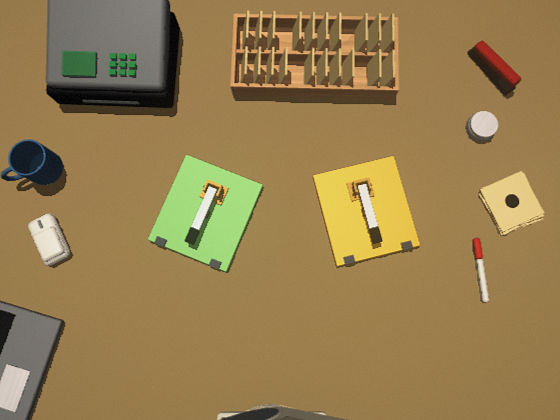

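View pics/side0.png

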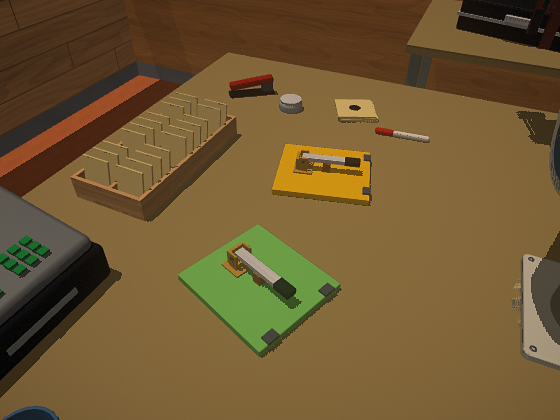

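The top view shows the green board at about (206,212) px, with its leg running from the hinge at (214,190) to the foot at (193,236). The yellow board is at (365,211). The side view agrees with this. Next I'll fit the green board's pose.

```bash
python3 - <<'E'
from h import *
from scipy.optimize import least_squares
c=[(-100,90),(-100,-90),(100,-90),(100,90)]
def P(p,x,y,z):
    C,S=np.cos(p[2]),np.sin(p[2]); return [p[0]+C*x-S*y,p[1]+S*x+C*y,z]
obs={}
for n in("top","side"):
    im=optics.get_image(n); h=cv2.cvtColor(im,cv2.COLOR_BGR2HSV)
    m=cv2.inRange(h,(45,90,60),(75,255,255))
    k,l,s,ce=cv2.connectedComponentsWithStats(m); i=1+np.argmax(s[1:,4]); m=(l==i).astype(np.uint8)
    hull=cv2.convexHull(cv2.findNonZero(m)); 
    q=cv2.approxPolyDP(hull,12,True)[:,0].astype(float); print(n,s[i],q.tolist()); obs[n]=q
    # foot: dark pixels within board hull
    b=np.zeros(m.shape,np.uint8); cv2.fillConvexPoly(b,hull,1)
    d=((h[...,2]<60)&(b>0)).astype(np.uint8); k,l,s,ce=cv2.connectedComponentsWithStats(d)
    for j in range(1,k):
        if s[j,4]>40: print(' dark',s[j],ce[j],toz(n,ce[j],45))
for use in(["top"],["side"],["top","side"]):
    def f(p):
        r=[]
        for n in use:
            for x,y in c:
                u=proj(n,P(p,x,y,15)); d=obs[n]-u; r+=list(d[np.argmin((d**2).sum(1))])
        return r
    s=least_squares(f,[508,142,-.41],loss='soft_l1',x_scale=[10,10,.1]); p=s.x
    print(use,p,np.round(f(p),1).tolist(),'foot',P(p,45-104,0,42))
print([(n,proj(n,P(p,-59,0,48))) for n in("top","side")])
E
```

```text
top [ 148  155  114  117 6758] [[261.0, 184.0], [226.0, 271.0], [148.0, 239.0], [186.0, 155.0]]
 dark [185 228  14  16 125] [191.696 235.88 ] [454.65498281 164.03003115  45.        ]
side [ 178  225  162  131 8854] [[339.0, 287.0], [258.0, 355.0], [178.0, 274.0], [259.0, 225.0]]
 dark [273 278  23  22 299] [284.10033445 288.29765886] [455.90473713 164.9793449   45.        ]
['top'] [ 5.10279736e+02  1.41668758e+02 -3.83069822e-01] [1.0, -0.4, -0.2, -0.6, -1.8, 0.2, 0.5, 1.4] foot [np.float64(455.55596150943137), np.float64(163.72116171249547), 42]
['side'] [ 5.09107308e+02  1.43714675e+02 -4.08164481e-01] [0.6, -0.1, -2.5, 0.6, -0.4, 0.5, 1.0, -0.5] foot [np.float64(454.9541033371443), np.float64(167.13326580376273), 42]
['top', 'side'] [ 5.09805729e+02  1.42956928e+02 -3.97594249e-01] [2.0, 0.2, 1.3, -1.2, -1.6, -0.8, 0.2, 1.5, -0.2, 0.5, -2.2, 1.8, 0.5, 0.8, 1.3, -0.7] foot [np.float64(455.4080134895905), np.float64(165.80180898009525), 42]
[('top', array([190.58580926, 235.33526956])), ('side', array([284.2399319 , 287.51130411]))]
```

Emit:
move_arm:
  rows:
    - [3.3, -3.1, 0, 0, 100]
    - [3.3, -3.1, 0, 0, 100]
    - [3.3, -3.1, 0, 0, 100]
    - [3.3, -3.1, 0, 0, 100]
    - [3.3, -3.1, 0, 0, 100]
    - [3.3, -3.1, 0, 0, 100]
    - [3.3, -3.1, 0, 0, 100]
    - [3.3, -3.1, 0, 0, 100]

```text
t: 1.5
ee_pos: [348.6, -300.2, 200.8]
orientation: [3.117, 0.385, 0.001]
ft_force: [0.3, -0.5, 0.9]
width: 87.6
grasp_force: 0.0
```

Emit:
move_arm:
  rows:
    - [2.15, -4.26, 0, 0, 100]
    - [2.15, -4.26, 0, 0, 100]
    - [2.15, -4.26, 0, 0, 100]
    - [2.15, -4.26, 0, 0, 100]
    - [2.15, -4.26, 0, 0, 100]
    - [2.15, -4.26, 0, 0, 100]
    - [2.15, -4.26, 0, 0, 100]
    - [2.15, -4.26, 0, 0, 100]
    - [2.15, -4.26, 0, 0, 100]
    - [2.15, -4.26, 0, 0, 100]

```text
t: 2.75
ee_pos: [453.0, 165.8, 200.8]
orientation: [-3.118, -0.385, -0.001]
ft_force: [0.5, -0.7, -1.0]
width: 87.8
grasp_force: 0.0
```

Emit:
move_arm:
  rows:
    - [0, 0, 0, -10.2, 100]
    - [0, 0, 0, -10.2, 100]
    - [0, 0, 0, -10.2, 100]
    - [0, 0, 0, -10.2, 100]
    - [0, 0, 0, -10.2, 100]
    - [0, 0, 0, -10.2, 100]
    - [0, 0, 0, -10.2, 100]

```text
t: 3.62
ee_pos: [452.7, 164.1, 200.6]
orientation: [2.301, 2.139, 0.0]
ft_force: [-0.5, 0.9, -0.3]
width: 88.0
grasp_force: 0.0
```

Emit:
move_arm:
  rows:
    - [0, 0, 0, -10.3, 100]
    - [0, 0, 0, -10.3, 100]
    - [0, 0, 0, -10.3, 100]
    - [0, 0, 0, -10.3, 100]
    - [0, 0, 0, -10.3, 100]
    - [0, 0, 0, -10.3, 100]
    - [0, 0, 0, -10.3, 100]
    - [0, 0, 0, 0, 100]

```text
t: 4.62
ee_pos: [452.8, 164.1, 200.6]
orientation: [0.613, 3.081, 0.0]
ft_force: [-0.1, 0.2, -0.7]
width: 87.8
grasp_force: 0.0
```

```bash
python3 - <<'E'
from h import *
o=get_obs(); M=R.from_rotvec(o["orientation"]).as_matrix(); print(o["t"],o["ee_pos"],np.degrees(np.arctan2(M[1,0],M[0,0])),o["qpos"])
print("shift mm tool",M.T@(np.array([455.3,165.2,26])-o["ee_pos"]))
E
```

```text
4.625 [452.76984934 164.11491191 200.63239596] 157.48952477904564 [ 3.23031000e-01  2.11392296e-01  1.93920081e+00 -6.41685394e-06
  9.90692083e-01 -8.54879924e-01]
shift mm tool [ -1.88082273   1.93655693 174.63323009]
```

Emit:
move_arm:
  rows:
    - [-0.2, 0.2, 4, 0, 60]
    - [0, 0, 4, 0, 60]
    - [0, 0, 4, 0, 60]
    - [0, 0, 2.5, 0, 60]
    - [0, 0, 1.5, 0, 60]
    - [0, 0, 1, 0, 60]
    - [0, 0, 0.5, 0, 60]
    - [0, 0, 0, 0, 60]
    - [0, 0, 0, 0, 60]

```text
t: 5.75
ee_pos: [455.8, 165.3, 26.1]
orientation: [0.611, 3.081, 0.001]
ft_force: [-0.1, -0.2, -0.4]
width: 52.8
grasp_force: 0.0
```

```bash
python3 - <<'E'
from h import *
a=optics.get_image("top")[150:300,120:320]; b=optics.get_image("side")[200:350,170:370]
cv2.imwrite("pics/g1.png",cv2.resize(np.hstack([a,b]),None,fx=2,fy=2))
E
```

```text
(no output)
```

View pics/g1.png

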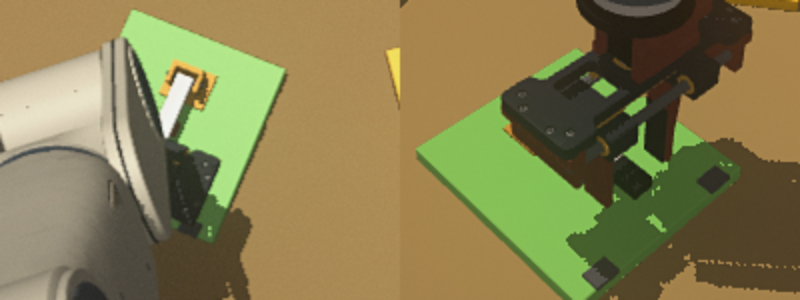

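The side crop shows the foot at about (632,180) between the two fingers, with no contact, so I'm closing on it.

Emit:
move_arm:
  rows:
    - [0, 0, 0, 0, 30]
    - [0, 0, 0, 0, 24]
    - [0, 0, 0, 0, 21]
    - [0, 0, 0, 0, 20]
    - [0, 0, 0, 0, 20]
    - [0, 0, 0, 0, 20]

```text
t: 6.6
ee_pos: [455.4, 165.5, 25.9]
orientation: [0.611, 3.081, 0.001]
ft_force: [-1.3, 0.9, 6.0]
width: 17.7
grasp_force: 3.5
```

Emit:
move_arm:
  rows:
    - [-0.05, 0, -0.72, 0, 18]
    - [-0.1, 0, -0.72, 0, 18]
    - [-0.15, 0, -0.71, 0, 18]
    - [-0.2, 0, -0.7, 0, 18]
    - [0, 0, 0, 0, 18]

```text
t: 7.22
ee_pos: [460.6, 163.4, 54.7]
orientation: [0.611, 3.08, 0.001]
ft_force: [0.2, 0.4, -1.0]
width: 16.0
grasp_force: 0.0
```

```bash
python3 - <<'E'
from h import *
b=optics.get_image("side")[180:350,150:370]
cv2.imwrite("pics/g2.png",cv2.resize(b,None,fx=3,fy=3))
E
```

```text
(no output)
```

View pics/g2.png

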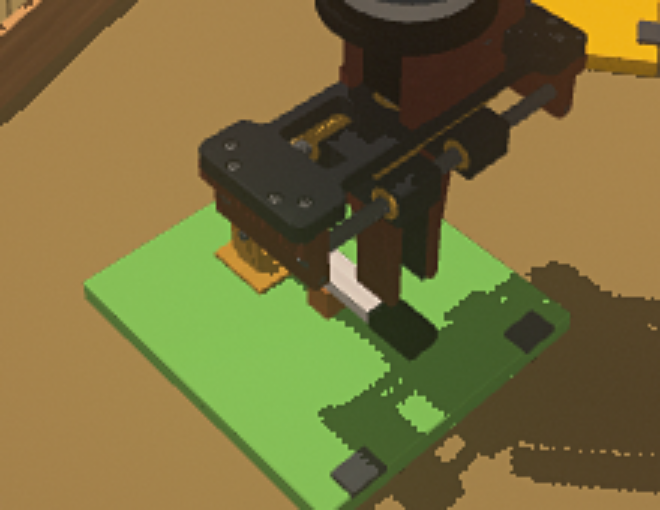

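The foot slipped out and fell back to folded; the crop shows it below the fingers at about (405,330). The grip was too light and too high. I'll regrip lower and harder.

Emit:
move_arm:
  rows:
    - [0, 0, 0, 0, 60]
    - [0, 0, 0, 0, 60]
    - [0.5, 0, 0, 0, 60]
    - [0, 0, 1.5, 0, 60]
    - [0, 0, 1.3, 0, 60]
    - [0, 0, 0.6, 0, 60]
    - [0, 0, 0, 0, 60]
    - [0, 0, 0, 0, 30]
    - [0, 0, 0, 0, 20]
    - [0, 0, 0, 0, 20]

```text
t: 8.52
ee_pos: [455.6, 165.3, 20.3]
orientation: [0.611, 3.081, 0.001]
ft_force: [-0.1, -0.2, -0.6]
width: 26.3
grasp_force: 0.0
```

Emit:
move_arm:
  rows:
    - [0, 0, 0, 0, 10]
    - [0, 0, 0, 0, 0]
    - [0, 0, 0, 0, 0]
    - [0, 0, 0, 0, 0]

```text
t: 9.02
ee_pos: [455.3, 165.1, 20.1]
orientation: [-0.611, -3.082, 0.0]
ft_force: [-0.4, -2.2, 4.9]
width: 19.8
grasp_force: 30.0
```

Emit:
move_arm:
  rows:
    - [0, 0, -0.73, 0, 0]
    - [-0.06, 0, -0.72, 0, 0]
    - [-0.1, 0, -0.72, 0, 0]
    - [-0.16, 0, -0.71, 0, 0]
    - [0, 0, 0, 0, 0]

```text
t: 9.65
ee_pos: [458.5, 164.0, 49.3]
orientation: [0.611, 3.081, 0.001]
ft_force: [1.7, -2.5, -2.5]
width: 19.6
grasp_force: 30.0
```

Emit:
move_arm:
  rows:
    - [-0.33, 0, -1.04, 0, 0]
    - [-0.43, 0, -1.0, 0, 0]
    - [-0.53, 0, -0.95, 0, 0]
    - [-0.63, 0, -0.89, 0, 0]
    - [0, 0, 0, 0, 0]

```text
t: 10.28
ee_pos: [476.5, 156.6, 88.3]
orientation: [0.612, 3.081, 0.001]
ft_force: [-0.4, -0.1, -2.5]
width: 19.3
grasp_force: 30.0
```

```bash
python3 - <<'E'
from h import *
b=optics.get_image("side")[150:350,150:400]
cv2.imwrite("pics/g3.png",cv2.resize(b,None,fx=2.5,fy=2.5))
E
```

```text
(no output)
```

View pics/g3.png

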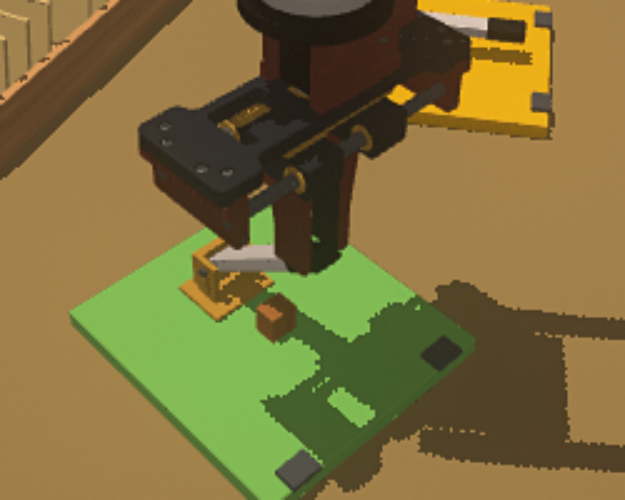

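Emit:
move_arm:
  rows:
    - [-0.72, 0, -0.8, 0, 0]
    - [-0.8, 0, -0.7, 0, 0]
    - [-0.87, 0, -0.63, 0, 0]
    - [-0.94, 0, -0.55, 0, 0]
    - [0, 0, 0, 0, 0]

```text
t: 10.95
ee_pos: [507.5, 143.6, 115.0]
orientation: [0.612, 3.081, 0.0]
ft_force: [-5.1, 0.2, 3.7]
width: 19.4
grasp_force: 30.0
```

Emit:
move_arm:
  rows:
    - [-0.99, 0, -0.45, 0, 0]
    - [-1.03, 0, -0.35, 0, 0]
    - [-1.06, 0, -0.24, 0, 0]
    - [-1.08, 0, -0.12, 0, 0]
    - [0, 0, 0, 0, 0]

```text
t: 11.58
ee_pos: [546.6, 127.4, 126.9]
orientation: [0.611, 3.08, -0.0]
ft_force: [-3.3, -3.1, 8.2]
width: 18.5
grasp_force: 30.0
```

Emit:
move_arm:
  rows:
    - [-1.09, 0, -0.01, 0, 0]
    - [-1.08, 0, 0.1, 0, 0]
    - [-1.07, 0, 0.21, 0, 0]
    - [-0.3, 0, 0.1, 0, 0]
    - [0, 0, 0, 0, 0]

```text
t: 12.2
ee_pos: [581.3, 113.4, 124.2]
orientation: [0.609, 3.075, 0.0]
ft_force: [0.2, -7.6, 13.2]
width: 16.0
grasp_force: 40.7
```

```bash
python3 - <<'E'
from h import *
b=optics.get_image("side")[130:350,130:400]
cv2.imwrite("pics/g4.png",cv2.resize(b,None,fx=2.5,fy=2.5))
E
```

```text
(no output)
```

View pics/g4.png

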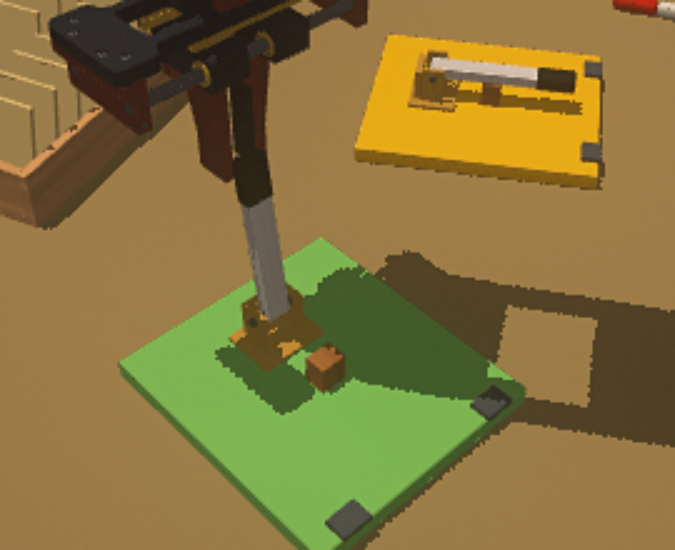

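```bash
python3 - <<'E'
from h import *
p=[509.8,143,-.39];C,S=np.cos(p[2]),np.sin(p[2])
def W(x,y,z): return [p[0]+C*x-S*y,p[1]+S*x+C*y,z]
for a in(70,80,90,95,100,105,110,115):
  r=np.radians(a); 
  print(a,[np.round((proj("side",W(45-d*np.cos(r),0,42+d*np.sin(r)))-130)*2.5).tolist() for d in(0,88,120)])
e=get_obs()["ee_pos"]; print("tcp crop",(proj("side",e)-130)*2.5, "board x,z", C*(e[0]-p[0])+S*(e[1]-p[1]), -S*(e[0]-p[0])+C*(e[1]-p[1]))
b=optics.get_image("side")[140:240,180:280]
cv2.imwrite("pics/g5.png",cv2.resize(b,None,fx=6,fy=6,interpolation=cv2.INTER_CUBIC))
E
```

```text
70 [[274.0, 310.0], [301.0, 239.0], [313.0, 210.0]]
80 [[274.0, 310.0], [285.0, 222.0], [289.0, 186.0]]
90 [[274.0, 310.0], [268.0, 209.0], [266.0, 167.0]]
95 [[274.0, 310.0], [260.0, 203.0], [254.0, 160.0]]
100 [[274.0, 310.0], [252.0, 198.0], [243.0, 154.0]]
105 [[274.0, 310.0], [244.0, 195.0], [233.0, 149.0]]
110 [[274.0, 310.0], [237.0, 192.0], [223.0, 146.0]]
115 [[274.0, 310.0], [230.0, 190.0], [213.0, 144.0]]
tcp crop [235.66620513 190.80446624] board x,z 77.14408223696978 -0.3914676723480426
```

View pics/g5.png

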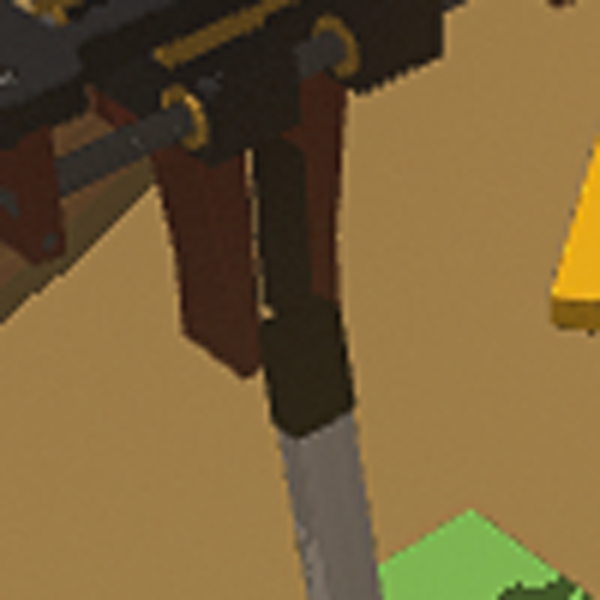

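Emit:
move_arm:
  rows:
    - [-0.3, 0, 0, 0, 0]
    - [-0.3, 0, 0, 0, 0]
    - [-0.3, 0, 0, 0, 0]

```text
t: 12.68
ee_pos: [587.6, 110.3, 122.7]
orientation: [0.61, 3.079, -0.001]
ft_force: [-0.2, -3.8, 4.6]
width: 14.8
grasp_force: 45.0
```

```bash
python3 - <<'E'
from h import *
b=optics.get_image("side")[130:350,130:400]
cv2.imwrite("pics/g6.png",cv2.resize(b,None,fx=2.5,fy=2.5))
E
```

```text
(no output)
```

View pics/g6.png

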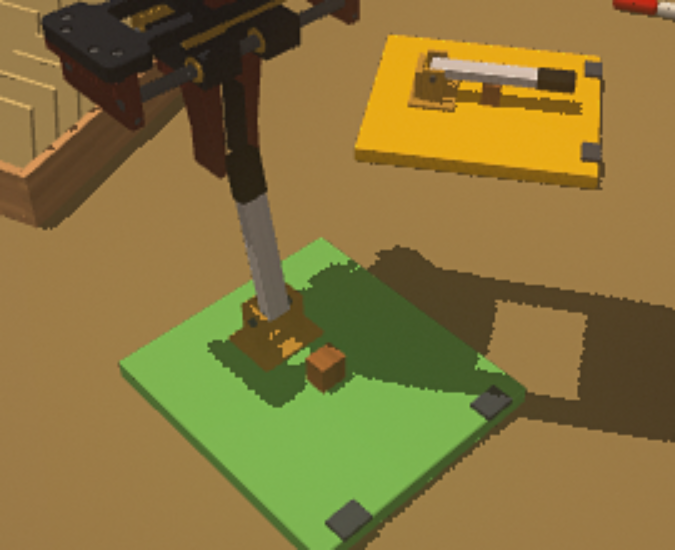

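The leg is still coming along, now at about 101°, with the foot at (248,175). The board hasn't moved. I'll drag a little further, then open.

Emit:
move_arm:
  rows:
    - [-0.3, 0, 0.05, 0, 0]
    - [-0.3, 0, 0.05, 0, 0]
    - [-0.3, 0, 0.1, 0, 0]
    - [-0.3, 0, 0.1, 0, 0]

```text
t: 13.22
ee_pos: [598.2, 105.9, 119.3]
orientation: [0.61, 3.08, -0.001]
ft_force: [-1.5, -5.3, 5.1]
width: 14.7
grasp_force: 42.5
```

Emit:
move_arm:
  rows:
    - [0, 0, 0, 0, 20]
    - [0, 0, 0, 0, 60]
    - [0, 0, 0, 0, 100]
    - [0, 0, 0, 0, 100]
    - [0, 0, 0, 0, 100]
    - [0, 0, 0, 0, 100]

```text
t: 13.98
ee_pos: [597.4, 106.7, 118.9]
orientation: [-0.611, -3.082, -0.0]
ft_force: [0.5, 0.5, -0.2]
width: 64.2
grasp_force: 0.0
```

```bash
python3 - <<'E'
from h import *
b=optics.get_image("side")[130:350,130:400]
cv2.imwrite("pics/g7.png",cv2.resize(b,None,fx=2.5,fy=2.5))
E
```

```text
(no output)
```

View pics/g7.png

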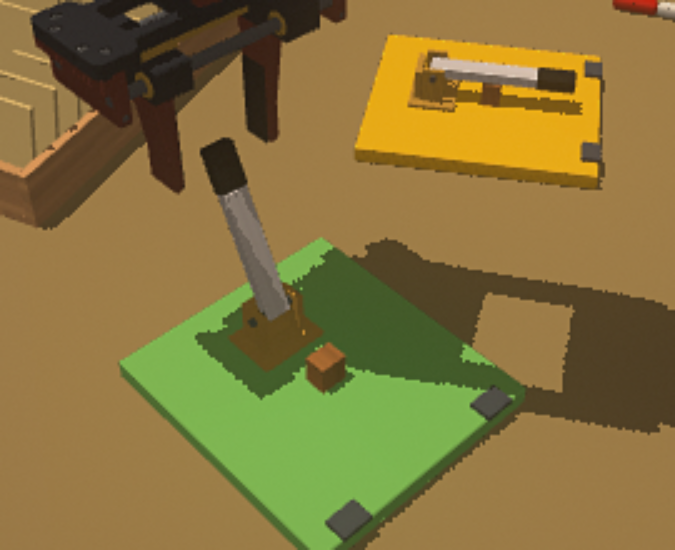

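The leg rests open: foot tip at (217,145), which matches the roughly 115° stop. The fingers are clear on both sides, so I'll retract straight up.

Emit:
move_arm:
  rows:
    - [0, 0, 0, 0, 100]
    - [0, 0, 0, 0, 100]
    - [0, 0, -1, 0, 100]
    - [0, 0, -2, 0, 100]
    - [0, 0, -3, 0, 100]
    - [0, 0, -3, 0, 100]
    - [0, 0, -3, 0, 100]
    - [0, 0, 0, 0, 100]
    - [0, 0, 0, 0, 100]

```text
t: 15.15
ee_pos: [596.9, 106.5, 238.5]
orientation: [-0.611, -3.081, 0.0]
ft_force: [0.2, 0.2, 0.1]
width: 87.8
grasp_force: 0.0
```

```bash
python3 - <<'E'
from h import *
b=optics.get_image("side")[100:360,130:400]
cv2.imwrite("pics/g8.png",cv2.resize(b,None,fx=2.2,fy=2.2))
E
```

```text
(no output)
```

View pics/g8.png

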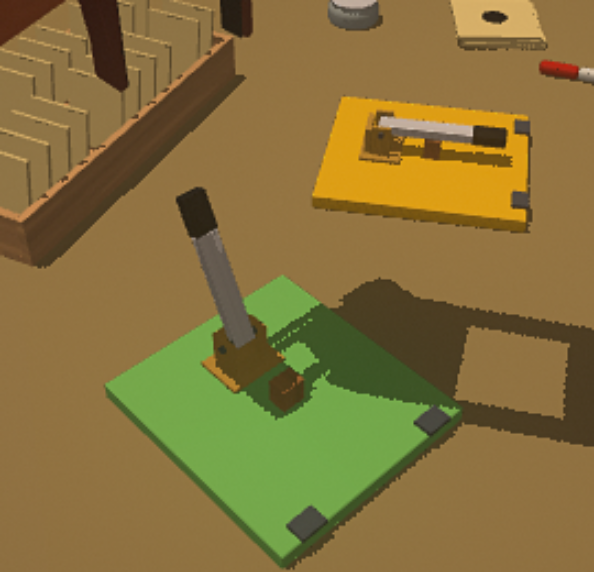

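The leg stands open at its stop with the foot at about (195,212). The gripper is clear, the green board is where it was, and the yellow leg is folded.

```bash
python3 -c "
from workcell import close_job; print(close_job())"
```

```text
the job is handed in; nothing more can be done
None
```

The green board's leg is open and resting at its stop, the yellow board and its folded leg were not touched, and I handed the job in at about 15 s; no verdict came back, so this is from the last picture.

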